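Pin the seat recliner arm to its bracket

ROBOT

A 7-joint arm with a two-finger parallel gripper is mounted at the origin on the work surface. World frame = base frame: x ahead of the robot, y to its left, z up, the work surface at z = 0. Lengths are in m, angles in rad, forces in N, time in s.
With the tool pointing down it reaches from about 0.375 to 0.925 m from the base axis. Payload 3.1 kg.
Tool frame: the origin (TCP) lies between the finger pads; the fingertips stand 19 mm ahead of it and the grasp point (between the pads) is the TCP; z points along the fingers, y is the direction in which the jaws open and shut (so a half turn about z gives the same grasp; the last joint's range is limited). The gripper opens to 85 mm and grips with 20 to 120 N. Pads are 22 mm wide; open, the fingers measure 114 mm over their backs; the gripper's body (76 mm by 85 mm) begins 54 mm behind the grasp point. The pads swing forward as they close: fully open they stand 13 mm farther back than shut.
Start: joints at [1.21, 0.383, 0.044, 1.598, -0.018, 1.161, -0.05], TCP at [0.169, -0.628, 0.25] pointing down, gripper open.
Joint ranges: [-2.61, 2.61], [-0.41, 2.15], [-1.48, 1.57], [0, 2.5], [-1.57, 4.71], [0.05, 1.97], [-2.85, 2.85]. Speed limits (rad/s): [2.79, 2.79, 3.14, 3.14, 3.14, 3.14, 3.14].

INTERFACE

Orientations are given as a unit quaternion [x, y, z, w].
In Python, from bench import move_ptp, movel, move_j, move_gripper, pause, inverse_kinematics, read_camera, camera_params, MotionError, sign_off, look_for, tip_of, read_time_s, read_qpos, read_joint_vel, read_effort, read_eef_pos, read_tcp_rot, read_ft_force, read_ft_torque, read_finger_gap gives the robot as it stands. Calls block until the motion is done:
- move_ptp(position, orientation): joint-space move of the TCP to a pose.
- movel(position, orientation=None, speed=0.15): straight line of the TCP; orientation=None keeps the orientation; speed is the mean speed in m/s.
- move_j(angles): joint-space move.
- move_gripper(opening, effort=None): finger opening in m; effort is the grip in N (None keeps the last); returns when the fingers have stopped.
- pause(seconds).
- inverse_kinematics(position, orientation): joint angles nearest the present ones, or None.
- read_camera(name): name is "side" or "top" or "wrist"; returns the picture (420x560x3 uint8, red, green, blue); there is no depth.
- camera_params(name): a dict with "K" (3x3 intrinsics, pixels), "camera_from_world" (4x4, takes a point from world to camera coordinates). Camera axes: x right, y down, z forward; pixel columns grow to the right and rows downward; lengths in m; the calibration is good to about 2 mm. A picture is of the moment at which its call begins: read the wrist's pose just before it. camera_params takes no time and is no camera call; for the wrist camera it gives the pose at the moment of the call.
A pose or a line that the arm cannot do raises MotionError and nothing moves.
- sign_off(): hands the job in, once; it reports no verdict.
Trained networks look in the newest picture that a camera, given by its name, has taken for a name from the list of things; names that differ only in an ending like _2 or _b are one class to them, and where a whole thing is asked for, a point or a joint stands for the part that bears it (a point fixed in the world has none). Each returns a list of dicts, best first, with "confidence" (0 to 1); they miss things now and then, are a little off and sometimes report something else, mostly with a low value. They report only what shows in the picture. A call takes as long as a camera call.
- look_for(camera, name): "at" ([column, row] in pixels, amid what is visible of it).
- tip_of(camera, name): "at" ([column, row] in pixels: a listed point, or the origin of a listed thing).
Readings, each from a call of its own:
- read_time_s(): time.
- read_qpos(): joint angles.
- read_joint_vel(): joint speeds.
- read_effort(): joint torques, N m.
- read_eef_pos(): TCP position.
- read_tcp_rot(): TCP orientation.
- read_ft_force(): force on the tool from outside, world axes, zero at the start.
- read_ft_torque(): the same for the moment, N m.
- read_finger_gap(): finger opening in m.
Only numpy, scipy, OpenCV 4.12 (cv2) and the standard library are available. Lean on these libraries where they do the work, as an engineer would, in place of code of your own. Each camera call takes 0.05 s, during which the arm holds its last target.

TASK

The recliner arm on the seat-hinge bracket is out of line: swing it by its knob until its hole lies right over the hole in the sloping plate beneath. Then take the locking pin out of the wooden stand and push it square through both holes until its collar sits flush on the arm, and let go. Leave the tape roll, the mallet and the can where they are.

Things in the scene. Friction and masses are not known exactly. Their poses are not given: they have to be found in the camera images.
- plate_hole (a point): Centre of the 13.5 mm round hole in the sloping plate, at the plate's upper face, 95 mm above the bench; open below. It lies on the plate's centre line, 30 mm from its high edge. Axes: x up the slope along the centre line, y level across the plate, z square out of the plate = hole axis, 30 degrees from vertical, leaning towards the robot's side.
- bracket: The dark steel seat-hinge bracket, fixed to the bench, on a flat foot and four legs. Its grey-painted plate, 155 x 130 x 12 mm, slopes 30 degrees: low edge towards the robot, high edge away. Origin on the bench straight below plate_hole; x points level from the low edge to the high edge, z up.
- link_pivot (a point): Pivot of the arm (under a round bolt head, 8 mm high, 22 mm across), at the arm's upper face, on the plate's centre line 90 mm down the slope from plate_hole. The x axis points along the arm to its hole and knob; z is the pivot axis, square to the plate.
- link_hole (a point): Centre of the 13.5 mm round through hole in the bright steel arm, at the arm's upper face (7 mm above the plate's upper face), 90 mm from the pivot. The arm is a flat bar 6 mm thick, 30 to 40 mm wide, lying on the plate and reaching past its high edge; axes as at link_pivot.
- link_knob (a point): Centre of the black round knob that stands square on the outer end of the arm, 150 mm from the pivot and 60 mm beyond the arm's hole: 18 mm across, its grip 36 mm long; the point is 24 mm above the arm's upper face and the knob's top is 44 mm above it. Take it with the tool tilted square to the plate, or push it sideways.
- link (a joint): Angle of the arm about its pivot in rad, positive anticlockwise seen from above (looking onto the plate). 0: arm along the plate's centre line with its hole exactly over the plate's hole. It starts at 0.35 to 0.8, swings from -0.5 to 1.0, and stays where it is left (friction, about 2 N at the knob).
- pin_grip (a point): Centre of the loose pin's black round grip, 18 mm across, 44 mm long; z axis from tip to grip. Below it: steel collar 26 mm across, 4 mm thick, then steel shank 10 mm across, 38 mm long, its last 7 mm tapered to a 5 mm tip. From this point 26 mm to the collar's underside, 64 mm to the tip. Starts upright in the stand, collar on the stand's top; about 70 g.
- pin_collar (a point): Centre of the underside of the pin's collar; z axis along the pin towards the grip.
- pin_tip (a point): Tip of the pin's shank, 38 mm below the collar's underside.
- stand_hole (a point): Mouth of the 13 mm hole in the top of the wooden stand (a block 80 x 60 x 44 mm, fixed to the bench) in which the pin starts; 44 mm above the bench, 42 mm deep.
- tape: Bystander: roll of tape lying flat, 100 mm across, 25 mm high; origin at its underside centre.
- mallet: Bystander: wooden mallet lying down, 260 mm long, head 100 mm wide and 60 mm high; origin on the bench, under the handle, 60 mm from the middle of the head. Its x axis points from the handle to the head.
- can: Bystander: bare metal can standing upright, 66 mm across, 100 mm high; origin at its underside centre.

How it is judged:
By the outcome, as a careful person would: the job done as asked, in the order asked, and still so for the second after the job is handed in, with the robot touching nothing.
It also fails if it takes over 53 s, if anything falls off the work surface, if the arm or the gripper's body presses on something with over 40 N, if the wrist force passes 120 N, or if a joint passes its speed limit or range.

## Working session

There is one attempt and no reset: what is moved stays moved. The work goes in short steps, each a Python script; the robot and the scene stay as the last script left them, time stands still between calls to the robot, and variables do not carry over. Pictures are saved under pics/ and viewed, and the job is handed in when it is done.

```bash
mkdir -p pics; ls
python3 - <<'E'
from bench import *
import cv2,numpy as np
print(read_time_s(), read_eef_pos(), read_tcp_rot(), read_finger_gap())
for c in ["side","top","wrist"]:
    im=read_camera(c); cv2.imwrite(f"pics/{c}0.png",im[:,:,::-1])
    p=camera_params(c); print(c,p["K"].tolist(),np.round(p["camera_from_world"],4).tolist())
    for n in ["plate_hole","link_pivot","link_hole","link_knob","pin_grip","pin_collar","stand_hole","bracket","tape","mallet","can"]:
        r=tip_of(c,n); print(n,[(np.round(d["at"],1).tolist(),round(d["confidence"],2)) for d in r[:2]])
print(read_time_s())
E
```

```text
pics
0.0 [ 0.16863929 -0.6268069   0.24886686] [ 9.91372178e-01  1.31070412e-01 -2.34545138e-04 -1.30266514e-03] 0.08542570015295341
side [[433.49927846962987, 0.0, 284.36328048341863], [0.0, 433.49927846962987, 214.0504128297134], [0.0, 0.0, 1.0]] [[0.9375, -0.3477, 0.0121, -0.5013], [-0.2652, -0.7366, -0.6221, 0.2916], [0.2252, 0.5801, -0.7828, 0.7809], [0.0, 0.0, 0.0, 1.0]]
plate_hole [([256.1, 205.7], 0.83)]
link_pivot [([222.8, 224.9], 0.96)]
link_hole [([234.4, 189.3], 0.75)]
link_knob [([236.3, 159.0], 0.94), ([223.2, 227.9], 0.72)]
pin_grip [([321.6, 340.3], 0.83)]
pin_collar [([317.1, 346.0], 0.71), ([259.4, 207.4], 0.5)]
stand_hole [([319.1, 347.2], 0.76)]
bracket [([256.1, 230.9], 0.71)]
tape [([340.5, 227.6], 0.56)]
mallet [([234.1, 191.4], 0.67), ([201.1, 163.6], 0.57)]
can []
top [[426.4844180751454, 0.0, 275.34253055405196], [0.0, 426.4844180751454, 211.09542019833066], [0.0, 0.0, 1.0]] [[-0.0228, -0.9997, -0.0053, 0.1028], [-0.989, 0.0233, -0.1462, 0.5713], [0.1462, 0.0019, -0.9892, 0.8913], [0.0, 0.0, 0.0, 1.0]]
plate_hole [([246.7, 229.2], 0.79)]
link_pivot [([254.1, 272.9], 0.88)]
link_hole [([213.8, 244.6], 0.83)]
link_knob []
pin_grip [([390.8, 222.5], 0.54)]
pin_collar [([393.2, 220.8], 0.56)]
stand_hole [([385.6, 223.1], 0.8), ([214.8, 246.2], 0.19)]
bracket [([249.6, 235.7], 0.9)]
tape []
mallet [([135.0, 266.1], 0.77)]
can [([350.4, 143.0], 0.81)]
wrist [[364.8655622653602, 0.0, 275.89500923608574], [0.0, 364.8655622653602, 215.4232320605376], [0.0, 0.0, 1.0]] [[0.26, -0.9656, -0.0001, -0.6501], [-0.9196, -0.2477, 0.3048, -0.0406], [-0.2944, -0.0792, -0.9524, 0.3797], [0.0, 0.0, 0.0, 1.0]]
plate_hole []
link_pivot []
link_hole []
link_knob []
pin_grip []
pin_collar []
stand_hole []
bracket []
tape []
mallet []
can []
1.8
```

View pics/side0.png

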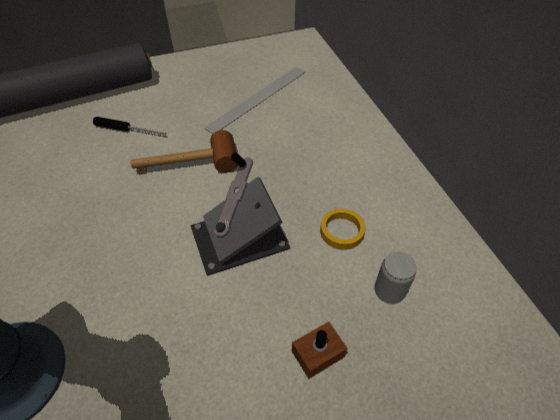

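View pics/top0.png

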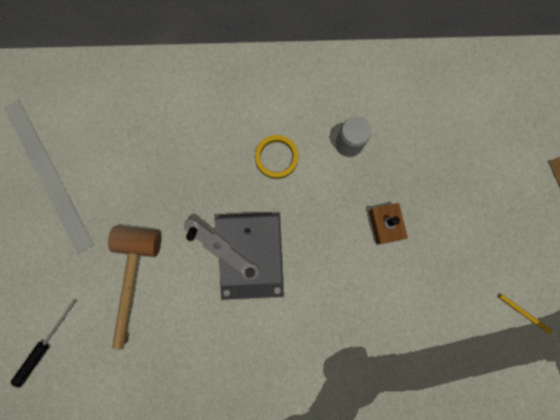

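```bash
cat > h.py <<'E'
from bench import *
import cv2,numpy as np
from scipy.optimize import least_squares
from scipy.spatial.transform import Rotation as R
S,C=.5,np.sqrt(.75)
def axes(psi):
    c,s=np.cos(psi),np.sin(psi)
    return np.array([[c*C,s*C,S],[-s,c,0],[-c*S,-s*S,C]]).T  # columns x,y,z
def pts(b,th):
    x,y,psi=b; A=axes(psi); P=np.array([x,y,.095])
    piv=P-A[:,0]*.09+A[:,2]*.007
    d=A[:,0]*np.cos(th)+A[:,1]*np.sin(th)
    return dict(plate_hole=P,link_pivot=piv,link_hole=piv+.09*d,link_knob=piv+.15*d+.024*A[:,2],bracket=np.array([x,y,0]))
def proj(p,X):
    X=np.asarray(X); q=p["camera_from_world"][:3,:3]@X+p["camera_from_world"][:3,3]
    q=p["K"]@q; return q[:2]/q[2]
def onplane(p,uv,z):
    T=p["camera_from_world"]; Rm,t=T[:3,:3],T[:3,3]; o=-Rm.T@t
    d=Rm.T@np.linalg.inv(p["K"])@np.array([uv[0],uv[1],1]); return o+d*(z-o[2])/d[2]
def fit(obs,x0):  # obs: list (params,name,uv)
    f=lambda v:np.concatenate([(proj(p,pts(v[:3],v[3])[n])-uv)*w for p,n,uv,w in obs])
    r=least_squares(f,x0,loss="soft_l1"); return r.x,r.fun.reshape(-1,2)
def save(c,name):
    im=read_camera(c); cv2.imwrite(f"pics/{name}.png",im[:,:,::-1]); return im
E
python3 - <<'E'
from h import *
s,t=camera_params("side"),camera_params("top")
print("stand",onplane(s,[319.5,346.5],.044),onplane(t,[388,223],.044))
print("pin",onplane(s,[321.6,340.3],.070),onplane(t,[390.8,222.5],.07))
for n,uv,z,c in [("can top",[355,126],.1,t),("cans",[399,262],.1,s),("tape",[276,156],.025,t),("mallet",[135,241],.06,t)]: print(n,onplane(c,uv,z))
obs=[(s,"plate_hole",[256.5,205.5],1),(s,"link_pivot",[222,226.5],1),(s,"link_hole",[235,189.3],1),(s,"link_knob",[237.3,159.5],.5),
(t,"plate_hole",[247,230],1),(t,"link_pivot",[252,272.5],1),(t,"link_hole",[215,245],1),(t,"link_knob",[191.5,233],.5)]
x,r=fit(obs,[.6,0,0,.5]); print(x,r.round(1).tolist())
for k,v in pts(x[:3],x[3]).items(): print(k,v.round(4))
E
```

```text
stand [ 0.54246845 -0.15867794  0.044     ] [ 0.54138678 -0.15456419  0.044     ]
pin [ 0.544422  -0.1584432  0.07     ] [ 0.53936678 -0.15369758  0.07      ]
can top [ 0.74270526 -0.08290492  0.1       ]
cans [ 0.73700191 -0.07756893  0.1       ]
tape [0.70264816 0.08521929 0.025     ]
mallet [0.51364753 0.38966373 0.06      ]
[0.52744087 0.14955134 0.01680167 0.81624356] [[0.4, 0.2], [-0.6, 1.3], [0.2, 0.7], [0.4, 0.5], [-0.5, 0.3], [-3.0, -2.0], [0.4, 0.5], [-0.8, 0.0]]
plate_hole [0.5274 0.1496 0.095 ]
link_pivot [0.446  0.1482 0.0561]
link_hole [0.4983 0.2146 0.0869]
link_knob [0.5211 0.2587 0.1282]
bracket [0.5274 0.1496 0.    ]
```

```bash
cat >> h.py <<'E'
def tool(psi,phi,flip=0):
    """tool quaternion: z into plate; jaws (y) along tangent of arm at angle phi"""
    A=axes(psi); z=-A[:,2]; y=-A[:,0]*np.sin(phi)+A[:,1]*np.cos(phi)
    if flip: y=-y
    return R.from_matrix(np.array([np.cross(y,z),y,z]).T).as_quat()
B0=np.array([0.52744087,0.14955134,0.01680167]); TH0=.816
E
python3 - <<'E'
from h import *
p=camera_params("wrist"); T=p["camera_from_world"]; o=-T[:3,:3].T@T[:3,3]
Rt=R.from_quat(read_tcp_rot()).as_matrix()
print("cam in tool",Rt.T@(o-read_eef_pos()), "cam axes in tool\n",(Rt.T@T[:3,:3].T).round(3))
A=axes(B0[2]); P=pts(B0,TH0)
for fl in (0,1):
  for n,th in (("knob",TH0),("knob",.4),("knob",0)):
    k=pts(B0,th)["link_knob"]
    for h in (.006,.08):
      print(fl,th,h,np.round(inverse_kinematics(k+h*A[:,2],tool(B0[2],th,fl)),2) if inverse_kinematics(k+h*A[:,2],tool(B0[2],th,fl)) is not None else None)
  for h in (.035,.12):
    for ph in (-.8,0,.8):
      print("pin",fl,h,ph,inverse_kinematics(P["plate_hole"]+A[:,2]*(h),tool(B0[2],ph,fl)))
E
```

```text
cam in tool [ 7.72060067e-02  1.16111895e-04 -1.23705737e-01] cam axes in tool
 [[ 0.    -0.952 -0.305]
 [ 1.     0.    -0.   ]
 [ 0.    -0.305  0.952]]
0 0.816 0.006 [ 0.05  0.34 -0.82  2.16  1.15  0.62  0.78]
0 0.816 0.08 [ 0.24  0.17 -1.03  2.18  0.88  0.66  0.99]
0 0.4 0.006 [ 0.18  0.3  -0.82  2.15  1.06  0.56  0.56]
0 0.4 0.08 [ 0.2   0.08 -0.83  2.17  0.68  0.57  0.85]
0 0 0.006 [ 0.75  0.57 -1.37  2.16  1.33  0.78  0.15]
0 0 0.08 [ 0.87  0.12 -1.36  2.19  0.68  0.54  0.6 ]
pin 0 0.035 -0.8 [ 0.08690441  0.19142257 -0.60695862  2.30445878  1.06604828  0.38649219
 -0.64706073]
pin 0 0.035 0 [ 0.07295836  0.18934463 -0.59234764  2.30500879  1.06136792  0.38377745
  0.15596707]
pin 0 0.035 0.8 [ 0.08690441  0.19142257 -0.60695862  2.30445878  1.06604828  0.38649219
  0.95293927]
pin 0 0.12 -0.8 [ 0.7059789  -0.09434962 -1.18146314  2.31627786  0.36588633  0.41532494
 -0.00959824]
pin 0 0.12 0 [ 0.6743961  -0.09005377 -1.15367813  2.31683632  0.37972042  0.41796469
  0.77664521]
pin 0 0.12 0.8 [-0.14245509 -0.07011633 -0.39364874  2.3416953   0.53117718  0.45893544
  1.41477295]
1
[... 243 characters left out ...]
0.17  0.5   2.23  0.42  0.3  -2.36]
1 0 0.08 [-0.3  -0.   -0.17  2.23  0.49  0.49 -2.42]
pin 1 0.035 -0.8 [ 0.64850106  0.40655918 -1.23280312  2.28679915  1.32910403  0.6167898
  2.35767571]
pin 1 0.035 0 [-1.19933528  0.17086412  0.75187392  2.35796316  0.54122701  0.21525475
 -2.54123186]
pin 1 0.035 0.8 [ 0.58126384  0.35203336 -1.14869976  2.2883682   1.28285917  0.56194881
 -2.30709051]
pin 1 0.12 -0.8 [ 1.13571613 -0.40044059 -1.45318069  2.31200405 -0.52309714  0.41877561
 -2.33194559]
pin 1 0.12 0 [ 1.02046443 -0.22524699 -1.42072636  2.31260761 -0.02838138  0.38038107
 -1.9816912 ]
pin 1 0.12 0.8 [ 1.02046443 -0.22524699 -1.42072636  2.31260761 -0.02838138  0.38038107
 -1.1816912 ]
```

Run:
```python
from h import *
A=axes(B0[2]); P=pts(B0,TH0)
m=(P["link_hole"]+P["plate_hole"])/2
move_gripper(.06)
move_ptp(m+.12*A[:,2],tool(B0[2],TH0))
print(read_time_s(),read_qpos().round(2))
p=camera_params("wrist"); save("wrist","w1")
for n in ["plate_hole","link_pivot","link_hole","link_knob"]:
    r=tip_of("wrist",n); print(n,[(np.round(d["at"],1).tolist(),round(d["confidence"],2)) for d in r[:2]],proj(p,P[n]).round(1))
np.savez("w1.npz",**p); print(read_time_s())
```

```text
5.1917 [-0.01 -0.05 -0.61  2.33  0.59  0.49  1.29]
plate_hole [([231.5, 195.1], 0.84)] [230.  195.8]
link_pivot [([332.2, 100.0], 0.84)] [328.7 103.8]
link_hole [([321.4, 234.7], 0.72)] [323.3 237.1]
link_knob [([321.8, 331.5], 0.58)] [324.3 330.5]
5.4417
```

View pics/w1.png

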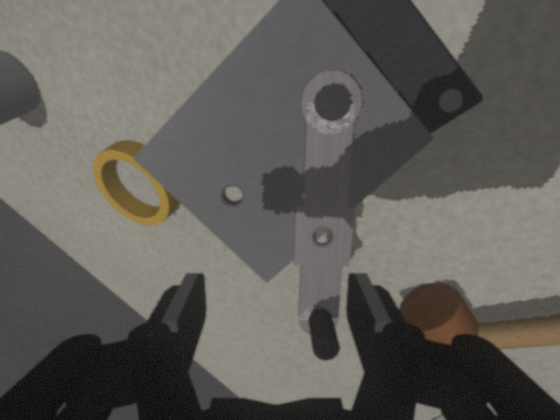

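Run:
```python
from h import *
w=dict(np.load("w1.npz")); s,t=camera_params("side"),camera_params("top")
ww=[(w,"plate_hole",[232.3,194.2],1),(w,"link_pivot",[330.5,102.8],.6),(w,"link_hole",[321.8,235.4],1),(w,"link_knob",[322,332],.4)]
obs=[(s,"plate_hole",[256.5,205.5],.6),(s,"link_pivot",[222,226.5],.4),(s,"link_hole",[235,189.3],.6),
(t,"plate_hole",[247,230],.6),(t,"link_pivot",[252,272.5],.3),(t,"link_hole",[215,245],.6)]
for o in (ww,ww+obs):
    x,r=fit(o,list(B0)+[TH0]); print(x,r.round(1).tolist())
```

```text
[0.52528768 0.14970867 0.02129179 0.78683435] [[-0.4, 0.4], [0.3, -0.8], [0.3, 0.4], [-0.5, -0.9]]
[0.52558155 0.1496621  0.01899751 0.79026982] [[-0.7, 0.6], [0.2, -0.5], [0.3, 0.7], [-0.4, -0.8], [-0.3, 0.3], [-0.6, 0.6], [0.1, 0.6], [-0.3, 0.7], [-0.9, -0.3], [0.6, 0.4]]
```

```bash
cat >> h.py <<'E'
B=np.array([.5255,.1497,.020]); TH=.789
def knobpose(th,h,b=B): return pts(b,th)["link_knob"]+h*axes(b[2])[:,2], tool(b[2],th)
E
python3 - <<'E'
from h import *
move_ptp(*knobpose(TH,.07)); movel(*knobpose(TH,.006),speed=.12)
print(read_time_s(),read_ft_force().round(1))
move_gripper(0.0,40); print("gap",read_finger_gap(),read_ft_force().round(1),read_time_s())
for th in np.linspace(TH,0,7)[1:]:
    movel(*knobpose(th,.006),speed=.12)
    print(round(th,2),read_ft_force().round(1),read_qpos().round(2),read_time_s())
E
```

```text
6.55 [ 0.5  1.4 -0.4]
gap 0.016857282933440687 [-4.  -2.2  5.8] 7.0083
0.66 [-4.8 -2.   5.6] [-0.08  0.27 -0.62  2.16  1.03  0.54  0.74] 7.325
0.53 [-3.8 -0.5  6.1] [-0.05  0.26 -0.61  2.16  0.99  0.52  0.68] 7.6417
0.39 [-3.7 -1.2  4.9] [-0.02  0.24 -0.59  2.16  0.96  0.49  0.62] 7.9583
0.26 [-4.  -0.3  5.3] [ 0.    0.23 -0.57  2.17  0.92  0.47  0.56] 8.275
0.13 [-4.4  0.2  5.5] [ 0.03  0.21 -0.55  2.18  0.88  0.44  0.49] 8.5917
0.0 [-4.2 -1.2  6.1] [ 0.06  0.2  -0.53  2.19  0.84  0.42  0.43] 8.9083
```

Run:
```python
from h import *
move_gripper(.06); movel(*knobpose(0,.075),speed=.15)
A=axes(B[2]); h=pts(B,0)["link_hole"]
# put camera straight over hole: camera offset (.077,0,-.124) in tool; tilt tool so that cam axis hits
q=tool(B[2],0); Rt=R.from_quat(q).as_matrix()
move_ptp(h+.09*A[:,2],q)
p=camera_params("wrist"); save("wrist","w2"); np.savez("w2.npz",**p)
for n in ["plate_hole","link_pivot","link_hole","link_knob"]:
    r=tip_of("wrist",n); print(n,[(np.round(d["at"],1).tolist(),round(d["confidence"],2)) for d in r[:2]],proj(p,pts(B,0)[n]).round(1))
print(read_time_s(), read_ft_force())
im=cv2.imread("pics/w2.png"); u,v=proj(p,h).astype(int); cv2.imwrite("pics/w2z.png",cv2.resize(im[max(v-50,0):v+50,u-60:u+60],None,fx=6,fy=6,interpolation=cv2.INTER_CUBIC)); print(u,v)
```

```text
plate_hole [([278.5, 232.6], 0.88)] [277.9 233.9]
link_pivot [([278.9, 85.0], 0.75)] [278.5  84.9]
link_hole [([275.0, 235.3], 0.59)] [277.9 237.8]
link_knob [([274.6, 342.6], 0.83)] [277.7 343.6]
10.6 [-0.25840743 -0.1682462   0.36981472]
277 237
```

View pics/w2.png

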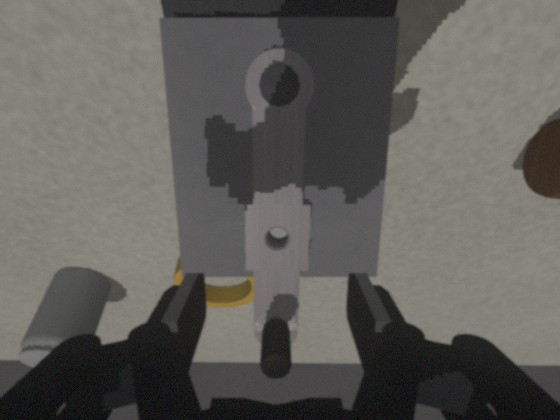

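View pics/w2z.png

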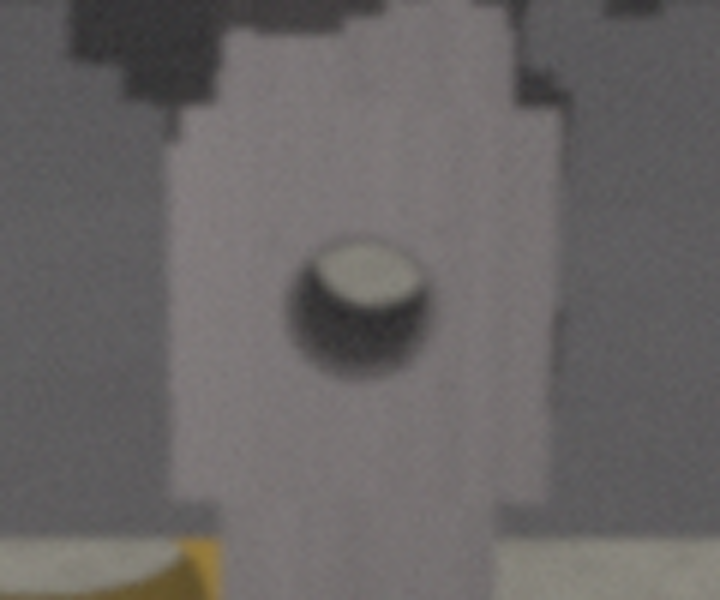

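```bash
cat >> h.py <<'E'
CT=np.array([.0772,0,-.1237]); 
def camover(X,dist,psi):
    A=axes(psi); th=np.arcsin(.305)
    # camera axes in world: z=-A2, x = A1 (tool y) , y=z cross x
    Cw=np.array([A[:,1],np.cross(-A[:,2],A[:,1]),-A[:,2]]).T
    Ct=np.array([[0,-.9524,-.3049],[1,0,0],[0,-.3049,.9524]])
    Rt=Cw@Ct.T; U,_,V=np.linalg.svd(Rt); Rt=U@V
    return X+A[:,2]*dist-Rt@CT, R.from_matrix(Rt).as_quat()
E
python3 - <<'E'
from h import *
h=pts(B,0)["link_hole"]
move_ptp(*camover(h,.24,B[2]))
p=camera_params("wrist"); im=read_camera("wrist").astype(float)
for i in range(3): im+=read_camera("wrist")
im=(im/4).astype(np.uint8)[:,:,::-1]; cv2.imwrite("pics/w3.png",im); np.savez("w3.npz",**p)
for n in ["plate_hole","link_hole","link_pivot","link_knob"]:
    r=tip_of("wrist",n); print(n,[(np.round(d["at"],1).tolist(),round(d["confidence"],2)) for d in r[:2]],proj(p,pts(B,0)[n]).round(1))
print(read_time_s(),read_eef_pos())
u,v=proj(p,h).astype(int); cv2.imwrite("pics/w3z.png",cv2.resize(im[v-25:v+25,u-30:u+30],None,fx=12,fy=12,interpolation=cv2.INTER_CUBIC)); print(u,v)
E
```

```text
plate_hole [([277.1, 222.8], 0.79)] [276.9 217.4]
link_hole [([275.1, 220.1], 0.6), ([277.0, 166.9], 0.52)] [276.9 217.5]
link_pivot [([278.9, 85.8], 0.87)] [276.8  80.9]
link_knob [([275.9, 325.5], 0.67)] [277.1 318.9]
11.5417 [0.50283649 0.14920019 0.20398955]
276 217
```

View pics/w3.png

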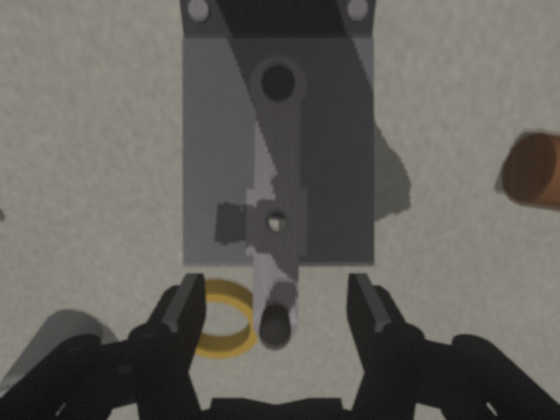

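View pics/w3z.png

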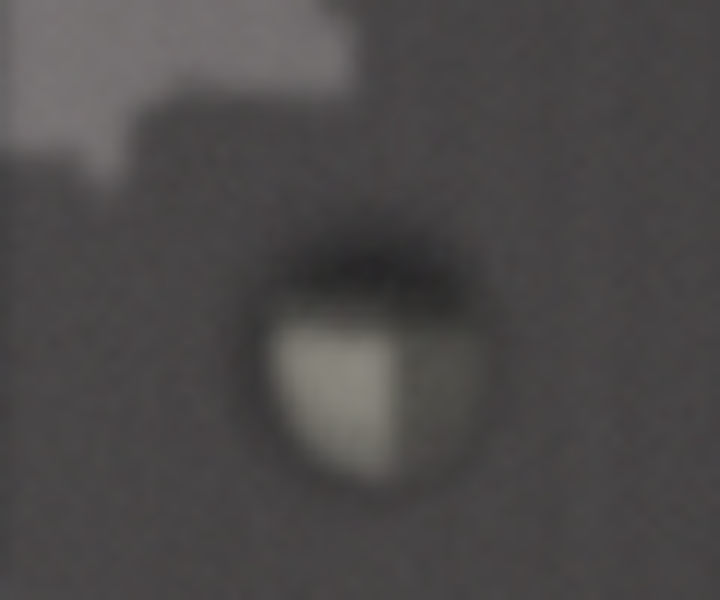

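Run:
```python
from h import *
w=dict(np.load("w3.npz")); p=camera_params("wrist")
f=lambda p:-p["camera_from_world"][:3,:3].T@p["camera_from_world"][:3,3]
print(f(w),f(p),R.from_matrix(w["camera_from_world"][:3,:3]@p["camera_from_world"][:3,:3].T).as_rotvec())
for n in pts(B,0): print(n,proj(p,pts(B,0)[n]).round(1))
print(pts(B,0), camover(pts(B,0)["link_hole"],.24,B[2]),read_eef_pos(),read_tcp_rot())
```

```text
[0.40028736 0.14669701 0.30844423] [0.39930462 0.14679615 0.30834061] [ 0.00101044  0.00069713 -0.00192688]
plate_hole [276.5 219.1]
link_pivot [276.6  82.9]
link_hole [276.5 219.2]
link_knob [276.4 320.6]
bracket [276.4 165.7]
{'plate_hole': array([0.5255, 0.1497, 0.095 ]), 'link_pivot': array([0.444074  , 0.14807126, 0.05606218]), 'link_hole': array([0.5220007 , 0.14963   , 0.10106218]), 'link_knob': array([0.56195423, 0.15042918, 0.15184679]), 'bracket': array([0.5255, 0.1497, 0.    ])} (array([0.50368956, 0.14926373, 0.20440158]), array([-0.00994277,  0.99424351,  0.0010668 ,  0.10667632])) [0.50283649 0.14920019 0.20398955] [-1.03123529e-02  9.94263784e-01  7.12422899e-04  1.06455044e-01]
```

Run:
```python
from h import *
p=camera_params("wrist"); im=read_camera("wrist").astype(float)
N={n:[] for n in ["plate_hole","link_hole","link_pivot","link_knob"]}
for i in range(4):
    for n in N:
        r=tip_of("wrist",n)
        if r: N[n].append(np.round(r[0]["at"],1).tolist())
    im+=read_camera("wrist")
im=(im/5)[:,:,::-1]; cv2.imwrite("pics/w4.png",im.astype(np.uint8)); np.savez("w4.npz",**p)
for n in N: print(n,N[n],proj(p,pts(B,0)[n]).round(1))
z=cv2.resize(im[200:245,250:305],None,fx=13,fy=13,interpolation=cv2.INTER_CUBIC)
z=np.clip((z-20)*2.2,0,255).astype(np.uint8); cv2.imwrite("pics/w4z.png",z)
g=im.mean(2); print(g[210:236,264:292].round(0).astype(int)); print(read_time_s())
# plate edges
for r in (150,200,240): 
    row=g[r-4:r+5].mean(0); d=np.abs(np.diff(row)); print(r,[ (i,round(d[i],1)) for i in list(range(175,192))+list(range(366,382)) if d[i]>3])
```

```text
plate_hole [[277.2, 221.1], [277.1, 216.8], [276.5, 218.9], [275.0, 218.2]] [276.5 219.1]
link_hole [[274.6, 218.4], [271.8, 215.1], [272.2, 214.9], [273.3, 215.1]] [276.5 219.2]
link_pivot [[278.4, 81.8], [74.0, 322.4], [275.8, 79.7], [278.4, 80.7]] [276.6  82.9]
link_knob [[273.4, 323.8], [275.9, 320.0], [273.4, 319.3], [276.5, 319.8]] [276.4 320.6]
[[ 68  68  66  63  61  58  54  50  47  46  43  42  42  41  43  45  47  50
   55  61  64  66  69  69  70  70  68  68]
 [ 69  67  65  60  58  56  49  46  43  42  41  39  39  40  41  40  41  46
   49  55  60  64  68  69  70  69  69  68]
 [ 67  65  62  57  55  49  47  43  39  41  41  39  40  38  39  38  39  40
   44  50  56  60  66  68  69  68  69  69]
 [ 66  62  60  55  51  47  41  40  40  39  40  38  39  39  39  40  39  39
   39  45  53  59  64  66  68  71  69  69]
 [ 65  61  58  51  49  46  42  41  39  40  40  41  42  40  39  40  39  40
   40  40  49  57  63  66  69  69  69  67]
 [ 63  60  55  53  52  52  50  50  51  52  50  49  47  44  44  43  44  44
   43  45  47  54  62  65  67  70  69  67]
 [ 62  60  56  58  68  75  79  79  78  80  7
[... 2154 characters left out ...]
 72  70  70  68  66  70]
 [ 70  69  70  70  71  71  69  70  70  70  69  69  70  72  72  70  70  69
   70  69  68  70  70  72  69  68  68  68]]
12.5917
150 [(180, np.float64(8.5)), (181, np.float64(11.7)), (182, np.float64(8.6)), (183, np.float64(3.3)), (371, np.float64(3.4)), (372, np.float64(7.3)), (373, np.float64(5.5))]
200 [(179, np.float64(3.5)), (180, np.float64(8.7)), (181, np.float64(12.5)), (182, np.float64(9.5)), (183, np.float64(3.8)), (372, np.float64(7.4)), (373, np.float64(5.2))]
240 [(180, np.float64(6.7)), (181, np.float64(13.0)), (182, np.float64(11.8)), (183, np.float64(4.2)), (371, np.float64(12.5)), (372, np.float64(22.5)), (373, np.float64(19.7)), (374, np.float64(8.7))]
```

View pics/w4z.png

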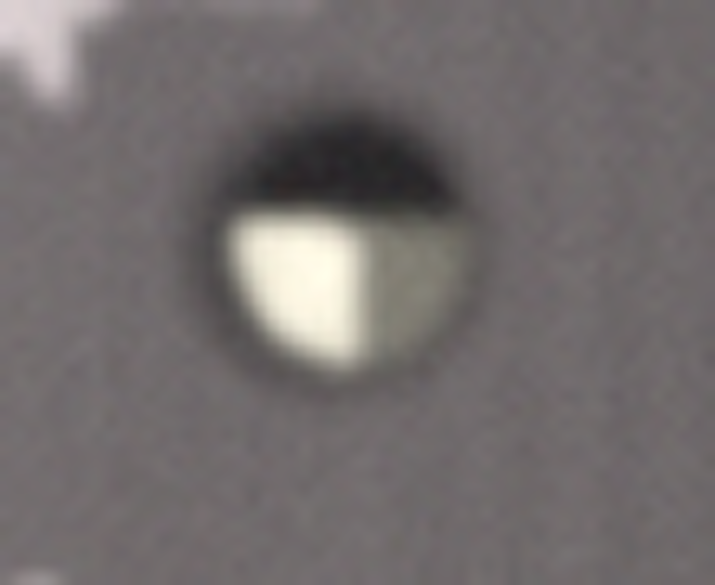

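Run:
```python
from h import *
move_ptp(*knobpose(0,.075)); movel(*knobpose(0,.006),speed=.15); pause(.2)
print(read_eef_pos()-knobpose(0,.006)[0])
move_gripper(0.0,40); movel(*knobpose(.0135,.006),speed=.05); pause(.3)
print(read_eef_pos()-knobpose(.0135,.006)[0],read_ft_force())
move_gripper(.06); movel(*knobpose(.0135,.075),speed=.15)
h=pts(B,0)["link_hole"]; move_ptp(*camover(h,.24,B[2])); pause(.4)
p=camera_params("wrist"); im=read_camera("wrist").astype(float)
for i in range(2): im+=read_camera("wrist")
im=(im/3)[:,:,::-1]; cv2.imwrite("pics/w5.png",im.astype(np.uint8)); np.savez("w5.npz",**p)
for n in ["plate_hole","link_hole","link_pivot","link_knob"]: print(n,[np.round(d["at"],1).tolist() for d in tip_of("wrist",n)],proj(p,pts(B,0)[n]).round(1))
z=cv2.resize(im[200:245,250:305],None,fx=13,fy=13,interpolation=cv2.INTER_CUBIC)
z=np.clip((z-20)*2.2,0,255).astype(np.uint8); cv2.imwrite("pics/w5z.png",z)
g=im.mean(2); print(g[214:226:1,262:292].round(0).astype(int)); print(read_time_s())
for r in (150,200,240): 
    row=g[r-4:r+5].mean(0); d=np.abs(np.diff(row)); i=np.arange(559)
    print(r,[round(float((d*(i+.5))[a:b][d[a:b]>3].sum()/d[a:b][d[a:b]>3].sum()),2) for a,b in((175,192),(366,382))])
```

```text
[0.00054893 0.00027128 0.00124978]
[-2.35990941e-06  5.76918143e-05  4.27744421e-04] [-4.41219647 -0.87724392  6.43369808]
plate_hole [[277.2, 218.6]] [276.4 218.4]
link_hole [[275.6, 213.1], [74.9, 322.9]] [276.4 218.5]
link_pivot [[275.0, 80.6]] [276.6  82.1]
link_knob [[276.1, 318.5]] [276.4 319.7]
[[ 70  70  69  69  69  64  61  53  46  42  42  41  37  40  38  40  40  40
   40  40  40  37  38  43  44  54  58  63  65  69]
 [ 70  69  71  68  68  63  58  55  51  47  45  48  45  42  41  44  42  41
   40  42  39  41  42  42  48  53  58  61  65  67]
 [ 72  69  69  69  65  65  67  70  73  73  70  67  66  61  62  62  61  57
   53  53  50  53  53  53  51  53  57  61  62  65]
 [ 70  71  68  69  65  69  80  95 103 102 100  98  99  94  94  91  88  81
   70  68  66  64  64  63  63  58  57  61  61  66]
 [ 70  71  69  68  67  71  90 109 119 122 122 122 123 124 120 117 112  97
   81  74  74  72  73  71  70  61  56  59  64  66]
 [ 69  71  70  68  67  71  92 111 124 128 128 129 131 132 131 129 121 103
   84  78  76  76  76  72  69  62  56  58  62  67]
 [ 70  70  70  69  66  71  87 110 122 129 132 132 132 134 133 130 124 105
   88  78  78  77  75  72  69  60  58  57  62  68]
 [ 69  71  69  70  67  68  81 106 123 128 131 133 133 133 133 130 123 106
   87  79  77  78  76  73  67  58  59  61  66  67]
 [ 69  70  71  69  68  66  77  99 119 128 130 131 131 132 131 128 121 105
   86  78  78  77  76  72  63  58  58  64  64  68]
 [ 70  69  71  70  67  65  69  89 112 123 129 130 131 130 130 127 121 104
   85  77  79  75  75  68  58  56  57  62  65  68]
 [ 72  70  71  70  68  68  68  77  97 116 126 129 129 127 130 128 121 104
   87  79  79  74  69  63  57  59  61  65  67  68]
 [ 70  69  70  70  69  69  64  68  84 104 117 123 126 128 128 128 123 108
   91  81  76  71  63  59  57  60  63  66  69  69]]
17.05
150 [181.47, 372.66]
200 [181.79, 372.62]
240 [181.98, 372.91]
```

View pics/w5z.png

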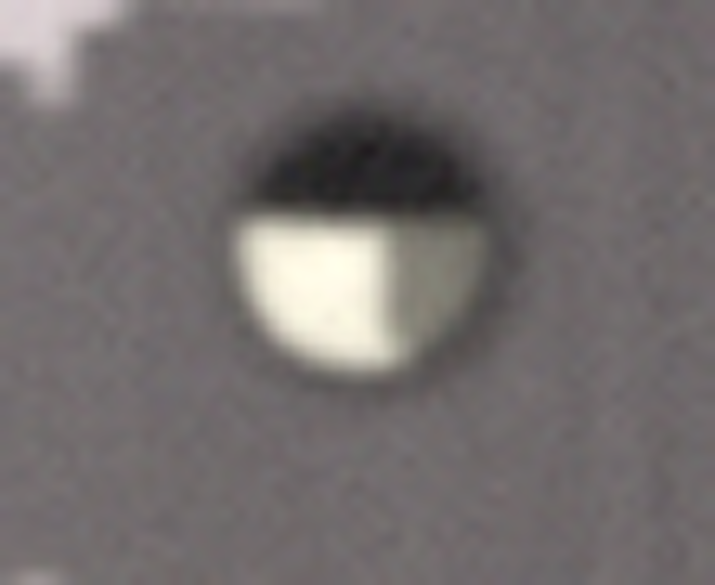

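Run:
```python
from h import *
q=[0,1,0,0]
movel(read_eef_pos()+[0,-.03,.04],speed=.2)
move_ptp([.541,-.157,.20],q); pause(.4)
p=camera_params("wrist"); im=read_camera("wrist"); cv2.imwrite("pics/w6.png",im[:,:,::-1]); np.savez("w6.npz",**p)
for n in ["pin_grip","pin_collar","stand_hole"]: print(n,[(np.round(d["at"],1).tolist(),round(d["confidence"],2)) for d in tip_of("wrist",n)])
print(read_time_s(),read_qpos().round(2))
for z in (.044,.048,.07,.092): print(z,proj(p,[.541,-.157,z]).round(1))
```

```text
pin_grip [([275.3, 212.8], 0.78)]
pin_collar [([275.9, 205.6], 0.72), ([274.6, 215.5], 0.51)]
stand_hole [([275.9, 203.2], 0.95)]
19.1417 [ 0.43  0.29 -0.26  1.85  0.08  1.02  1.71]
0.044 [275.4 202.2]
0.048 [275.4 203.6]
0.07 [275.4 211.9]
0.092 [275.4 221.7]
```

View pics/w6.png

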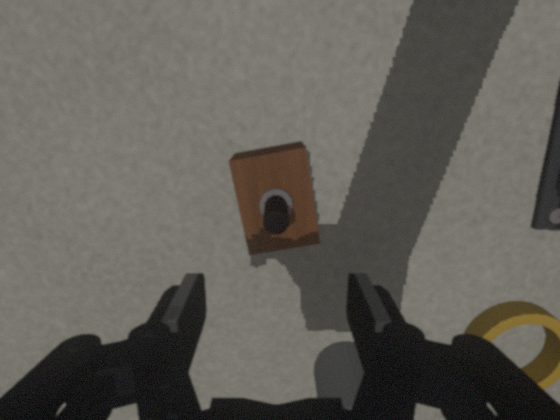

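```bash
cat >> h.py <<'E'
B2=np.array([.5255,.1505,.020])
def pinpose(h,b=B2,off=(0,0)):
    A=axes(b[2]); return pts(b,0)["link_hole"]+A[:,2]*h+A[:,0]*off[0]+A[:,1]*off[1], tool(b[2],0)
E
python3 - <<'E'
from h import *
q=[0,1,0,0]
movel([.541,-.157,.075],q,speed=.15); pause(.2); print(read_eef_pos(),read_ft_force())
move_gripper(0,70); print("gap",read_finger_gap(),read_ft_force())
movel([.541,-.157,.17],q,speed=.12); print(read_finger_gap(),read_ft_force().round(2),read_eef_pos())
save("side","s7")
print(read_time_s(), inverse_kinematics(*pinpose(.089)),inverse_kinematics(*pinpose(.031)))
E
```

```text
[ 0.54195467 -0.15723791  0.07621253] [-0.28883941  0.15401417  0.31988843]
gap 0.016270049645708145 [-0.91021022 -0.29158153  2.36174611]
0.016294147403505457 [-0.41 -0.49 -0.43] [ 0.54011979 -0.15682428  0.16903684]
21.7833 [ 0.66624474  0.04132203 -1.18340342  2.31561624  0.70713996  0.43077707
  0.48951632] [ 0.19521423  0.1974425  -0.72382763  2.30540092  1.0824115   0.40715569
  0.14640473]
```

View pics/s7.png

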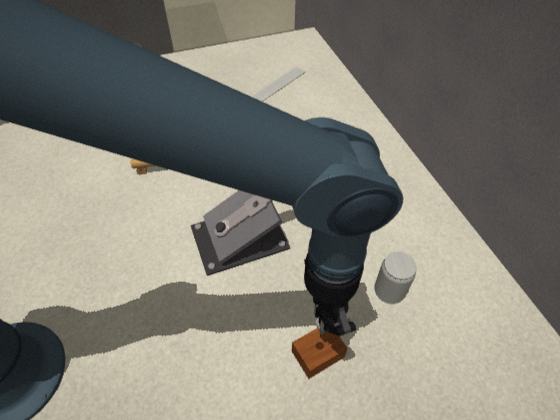

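Run:
```python
from h import *
move_ptp(*pinpose(.13)); movel(*pinpose(.085),speed=.1); pause(.4)
e,_=pinpose(.085); A=axes(B2[2]); print("err in plate axes",A.T@(read_eef_pos()-e),read_ft_force().round(2),read_qpos().round(2))
rt=R.from_quat(read_tcp_rot())*R.from_quat(tool(B2[2],0)).inv(); print(rt.as_rotvec())
p=camera_params("wrist"); im=read_camera("wrist")[:,:,::-1]; cv2.imwrite("pics/w8.png",im)
u=proj(p,pts(B2,0)["link_hole"]); print(u,[d for d in tip_of("wrist","pin_tip")],read_time_s())
for n in ["pin_tip","pin_collar","link_hole"]: print(n,tip_of("wrist",n))
c=[int(x) for x in u]; cv2.imwrite("pics/w8z.png",cv2.resize(im[c[1]-45:c[1]+75,c[0]-70:c[0]+70],None,fx=5,fy=5,interpolation=cv2.INTER_CUBIC))
save("side","s8");s=cv2.imread("pics/s8.png");cv2.imwrite("pics/s8z.png",cv2.resize(s[130:270,160:340],None,fx=4,fy=4))
```

```text
err in plate axes [ 2.63276825e-04 -5.85809722e-06  2.64296900e-04] [ 0.83 -0.16 -0.55] [ 0.64  0.06 -1.16  2.31  0.75  0.44  0.45]
[-6.27257369e-04 -8.96983415e-04  8.30797415e-05]
[276.40510995 233.08523351] [{'at': [274.0, 246.2], 'confidence': 0.79}] 24.1333
pin_tip [{'at': [274.0, 246.2], 'confidence': 0.79}]
pin_collar [{'at': [277.1, 277.0], 'confidence': 0.79}]
link_hole []
```

View pics/w8z.png

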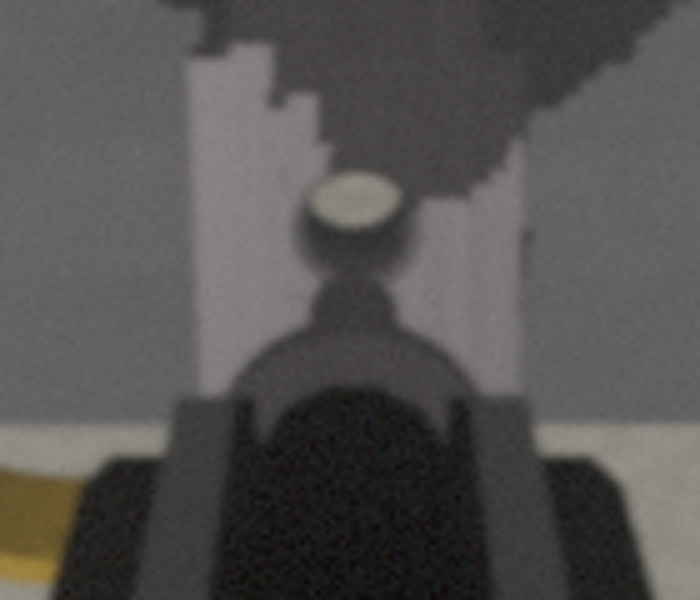

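View pics/s8z.png

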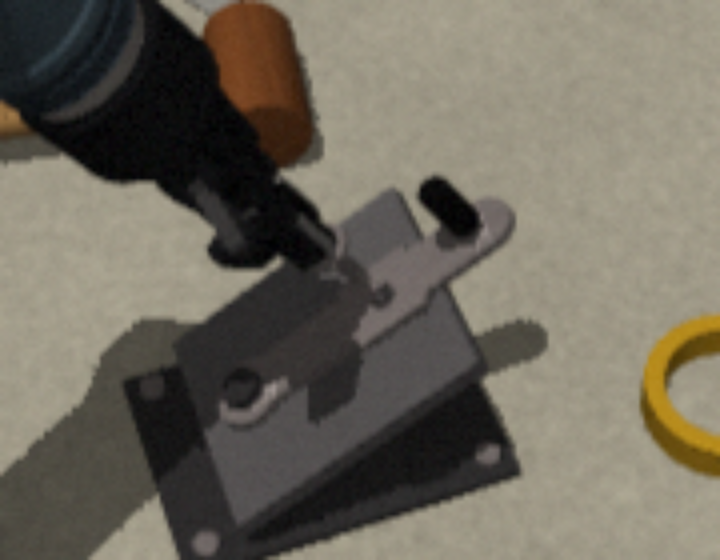

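Run:
```python
from h import *
p=camera_params("wrist"); A=axes(B2[2])
Rt=R.from_quat(read_tcp_rot()).as_matrix(); e=read_eef_pos()
print("tip proj",proj(p,e+Rt[:,2]*.0702),proj(p,e+Rt[:,2]*.0702-Rt[:,0]*.0025))
for h in (.072,.066,.058,.05,.044,.040,.037):
    movel(*pinpose(h,off=(0,.0007)),speed=.06); pause(.05)
    f=A.T@read_ft_force(); d=A.T@(read_eef_pos()-pinpose(h,off=(0,.0007))[0])
    print(h,f.round(1),(d*1e3).round(1),read_finger_gap().round(4))
    if abs(f[2])>25 or np.hypot(f[0],f[1])>20: print("stop");break
print(read_time_s(),read_qpos().round(2))
```

```text
tip proj [276.39770221 242.81232208] [276.39535284 246.84835908]Traceback (most recent call last):
  File "<stdin>", line 8, in <module>
AttributeError: 'float' object has no attribute 'round'
```

Run:
```python
from h import *
A=axes(B2[2])
for h in (.072,.066,.058,.05,.044,.040,.037):
    movel(*pinpose(h,off=(0,.0007)),speed=.06); pause(.05)
    f=A.T@read_ft_force(); d=A.T@(read_eef_pos()-pinpose(h,off=(0,.0007))[0])
    print(h,f.round(1),(d*1e3).round(1))
    if abs(f[2])>25 or np.hypot(f[0],f[1])>20: print("stop");break
print(read_time_s(),read_qpos().round(2))
```

```text
0.072 [0.  0.3 0.2] [ 0.2 -0.   0.2]
0.066 [-0.   0.4  0.2] [-0.2  0.1  0. ]
0.058 [-0.4 -0.4  0.3] [-0.1  0.2  0.1]
0.05 [-0.1 -0.   0.2] [-0.   0.2  0.2]
0.044 [-0.  -0.1 -1. ] [0.  0.2 0.2]
0.04 [-0.3  0.2 -0.8] [0.1 0.1 0.2]
0.037 [-0.9 -0.7 -0.1] [-0.   0.1  0. ]
26.9167 [ 0.47  0.25 -1.02  2.3   1.15  0.48  0.11]
```

Sliding in freely. Now press until the collar seats.

Run:
```python
from h import *
A=axes(B2[2])
for h in np.arange(.036,.0245,-.001):
    movel(*pinpose(h,off=(0,.0007)),speed=.03); pause(.03)
    f=A.T@read_ft_force(); d=A.T@(read_eef_pos()-pinpose(h,off=(0,.0007))[0])
    print(round(h,4),f.round(1),(d*1e3).round(1))
    if f[2]>12: break
print(read_time_s())
save("side","s9");s=cv2.imread("pics/s9.png");cv2.imwrite("pics/s9z.png",cv2.resize(s[130:270,160:340],None,fx=4,fy=4))
```

```text
0.036 [-0.1 -0.7 -0.2] [-0.  0. -0.]
0.035 [-0.3  0.1 -0.4] [-0. -0. -0.]
0.034 [ 0.  -0.2  0.8] [-0. -0. -0.]
0.033 [-0.9 -0.  -0.7] [-0.  0. -0.]
0.032 [-0.8 -0.8 -0.1] [-0. -0. -0.]
0.031 [-0.4 -0.7 -1.1] [-0.  0. -0.]
0.03 [-2.6 -1.8 13.7] [0.  0.2 0.6]
28.9
```

View pics/s9z.png

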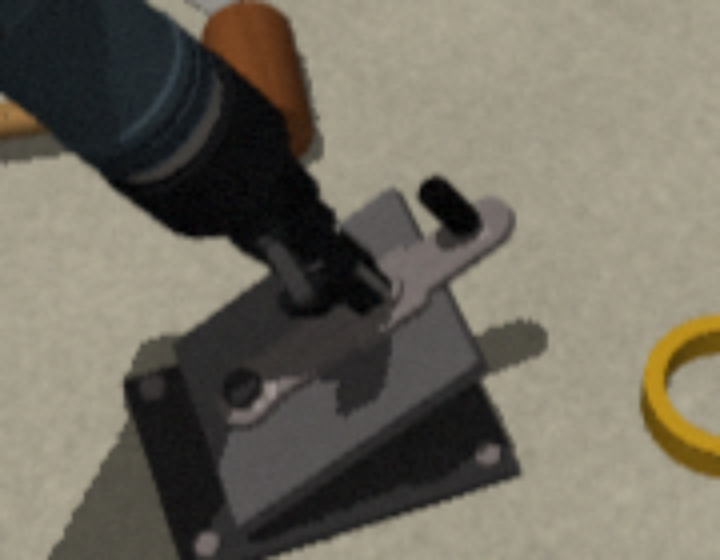

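Run:
```python
from h import *
A=axes(B2[2])
movel(*pinpose(.029,off=(0,.0007)),speed=.03); pause(.2); print((A.T@read_ft_force()).round(1),A.T@(read_eef_pos()-pinpose(0)[0]))
movel(*pinpose(.0305,off=(0,.0007)),speed=.03); pause(.1); print((A.T@read_ft_force()).round(1))
move_gripper(.05); movel(*pinpose(.11,off=(0,.0007)),speed=.15); pause(.4)
p=camera_params("wrist"); im=read_camera("wrist")[:,:,::-1]; cv2.imwrite("pics/w10.png",im); np.savez("w10.npz",**p)
P=pts(B2,0)
print("collar pred",proj(p,P["link_hole"]),"grip",proj(p,P["link_hole"]+A[:,2]*.026))
for n in ["pin_collar","pin_grip","link_knob"]: print(n,[(np.round(d["at"],1),round(d["confidence"],2)) for d in tip_of("wrist",n)])
save("side","s10");s=cv2.imread("pics/s10.png");cv2.imwrite("pics/s10z.png",cv2.resize(s[130:270,160:340],None,fx=4,fy=4))
print(read_time_s())
```

```text
[-2.7 -2.3 28. ] [1.30103990e-05 1.64536882e-03 3.04590786e-02]
[-0.6 -0.4  7.9]
collar pred [275.05710446 221.06217847] grip [274.99412795 234.72124667]
pin_collar [(array([273.2, 224. ]), 0.78)]
pin_grip [(array([276.8, 237.3]), 0.84)]
link_knob [(array([278.5, 318.9]), 0.61)]
31.975
```

View pics/w10.png

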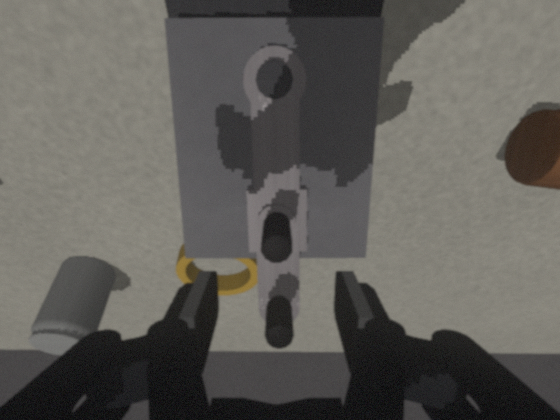

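View pics/s10z.png

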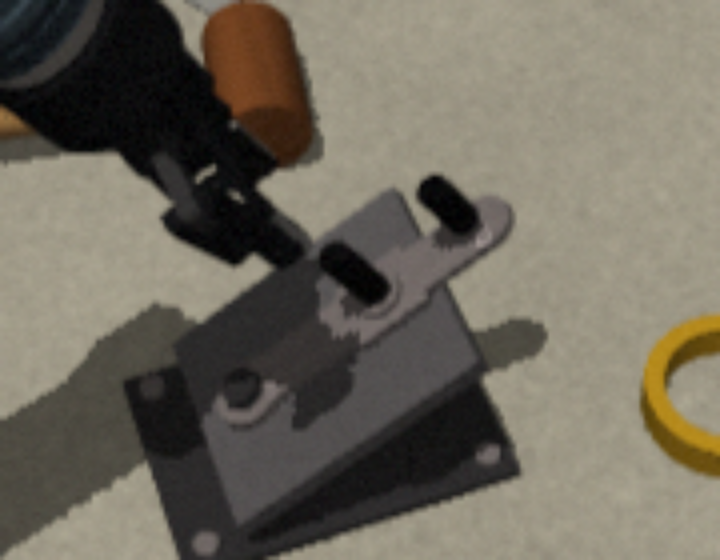

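Run:
```python
from h import *
h=pts(B2,0)["link_hole"]; movel(*pinpose(.13,off=(0,.0007)),speed=.15); move_ptp(*camover(h,.26,B2[2])); pause(.5)
p=camera_params("wrist"); im=sum(read_camera("wrist").astype(float) for i in range(3))/3
im=im[:,:,::-1]; cv2.imwrite("pics/w11.png",im.astype(np.uint8))
z=np.clip((im[50:350,170:390]-15)*2,0,255).astype(np.uint8); cv2.imwrite("pics/w11z.png",cv2.resize(z,None,fx=2,fy=2,interpolation=cv2.INTER_CUBIC))
A=axes(B2[2])
for n in pts(B2,0): print(n,proj(p,pts(B2,0)[n]).round(1),proj(p,pts(B2,.015)[n]).round(1))
print("collar",proj(p,h+.004*A[:,2]),"griptop",proj(p,h+A[:,2]*.048))
for n in ["pin_collar","pin_grip","link_knob","link_pivot"]: print(n,[(np.round(d["at"],1),round(d["confidence"],2)) for d in tip_of("wrist",n)])
g=im.mean(2); i=np.arange(559)
for r in (130,180,225): 
    row=g[r-4:r+5].mean(0); d=np.abs(np.diff(row)); print(r,[(int(k),round(float(d[k]),1)) for k in i[170:390] if d[k]>4])
print(read_time_s())
```

```text
plate_hole [276.5 217.7] [276.5 217.7]
link_pivot [276.7  91.9] [276.7  91.9]
link_hole [276.5 217.8] [278.4 217.8]
link_knob [276.5 310.4] [280.  310.4]
bracket [276.5 167.5] [276.5 167.5]
collar [276.53767154 217.81049001] griptop [276.63327225 218.42320413]
pin_collar [(array([277.8, 220.6]), 0.95)]
pin_grip [(array([278.2, 219.9]), 0.89)]
link_knob [(array([281.3, 307.2]), 0.93)]
link_pivot [(array([275. ,  92.3]), 0.88), (array([276.5, 218.1]), 0.66)]
130 [(186, 9.8), (187, 13.7), (188, 12.0), (256, 6.1), (257, 6.0), (363, 4.8), (364, 7.2), (365, 5.0), (372, 5.7), (373, 8.0), (374, 9.1), (375, 9.0), (376, 8.1), (377, 5.1)]
180 [(186, 6.9), (187, 12.0), (188, 10.4), (189, 4.1), (255, 5.6), (256, 7.6), (257, 5.1), (268, 6.2), (269, 8.4), (270, 6.0), (271, 8.8), (272, 7.5), (298, 4.5), (364, 7.6), (365, 4.4)]
225 [(186, 5.8), (187, 11.5), (188, 11.3), (189, 4.4), (222, 4.2), (223, 7.2), (224, 7.7), (225, 5.1), (226, 5.2), (246, 6.2), (247, 6.8), (248, 5.0), (253, 5.5), (254, 5.1), (263, 7.8), (264, 8.0), (265, 8.2), (266, 4.1), (288, 4.1), (289, 5.7), (290, 8.2), (291, 8.8), (292, 6.6), (306, 4.2), (363, 15.4), (364, 24.8), (365, 16.8), (366, 5.1)]
33.6417
```

View pics/w11z.png

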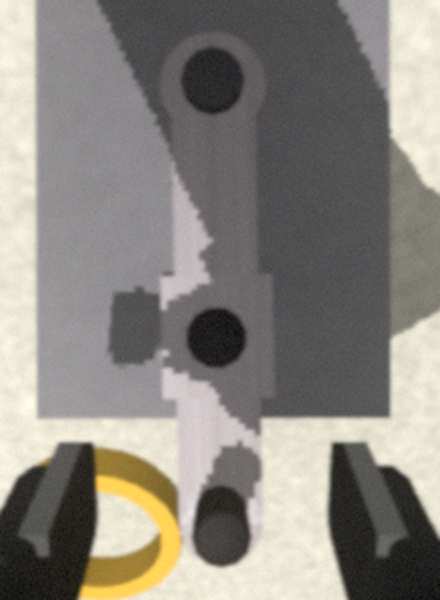

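Run:
```python
from h import *
move_ptp(*knobpose(.022,.075)); movel(*knobpose(.022,.008),speed=.15); pause(.1)
move_gripper(0.0,30); print(read_ft_force().round(1)); movel(*knobpose(.009,.008),speed=.05); pause(.3)
print(read_eef_pos()-knobpose(.009,.008)[0],read_ft_force().round(1))
move_gripper(.05); movel(*knobpose(.009,.08),speed=.15)
h=pts(B2,0)["link_hole"]; move_ptp(*camover(h,.26,B2[2])); pause(.5)
im=sum(read_camera("wrist").astype(float) for i in range(2))/2
im=im[:,:,::-1]; cv2.imwrite("pics/w12.png",im.astype(np.uint8))
z=np.clip((im[50:350,170:390]-15)*2,0,255).astype(np.uint8); cv2.imwrite("pics/w12z.png",cv2.resize(z,None,fx=2,fy=2,interpolation=cv2.INTER_CUBIC))
for n in ["pin_collar","pin_grip","link_knob","link_pivot"]: print(n,[(np.round(d["at"],1),round(d["confidence"],2)) for d in tip_of("wrist",n)])
save("side","s12");s=cv2.imread("pics/s12.png");cv2.imwrite("pics/s12z.png",cv2.resize(s[130:270,160:340],None,fx=4,fy=4))
print(read_time_s())
```

```text
[-3.7 -1.   6.2]
[0.00022167 0.00078702 0.00086413] [-3.5 -0.5  6.6]
pin_collar [(array([276.6, 216.5]), 0.8)]
pin_grip [(array([276.8, 221.4]), 0.72)]
link_knob [(array([279.1, 311.7]), 0.65)]
link_pivot [(array([277. ,  89.2]), 0.7)]
38.0083
```

View pics/w12z.png

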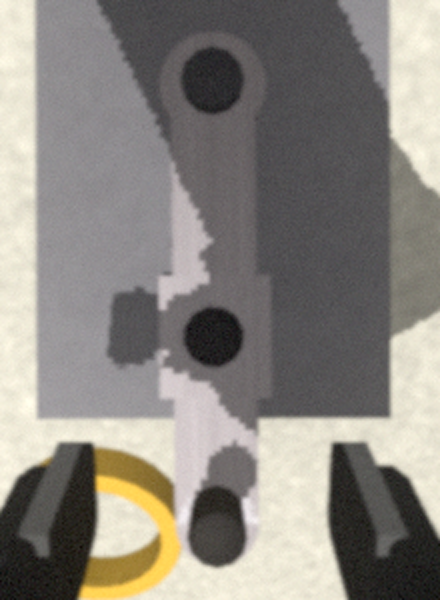

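View pics/s12z.png

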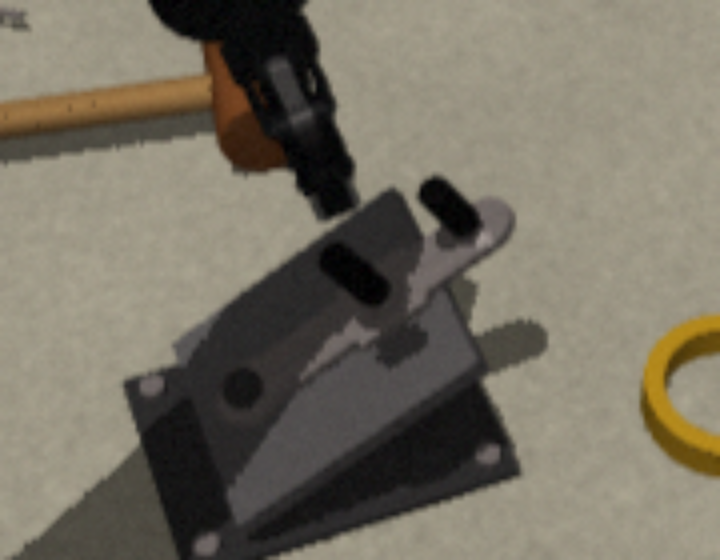

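Run:
```python
from h import *
print(read_ft_force().round(2)); print(sign_off(), read_time_s())
```

```text
[-0.73 -0.51 -0.01]
the job is handed in; nothing more can be done
the job is handed in; nothing more can be done
```

The job is handed in: the arm's hole is over the plate's hole, and the locking pin is through both with its collar seated on the arm. The robot had let go and was clear, about 38 s in. I did not touch the tape roll, the mallet or the can, and nothing in the pictures suggests they moved.

- **Arm:** I swung it in by its knob to θ≈0. The first picture showed it about 1 mm off, so I nudged it once, which left it within about 0.4 mm before the pin went in.
- **Pin:** It slid in with almost no resistance and stopped at the depth expected for the collar on the arm. I pressed it with 28 N to seat it, then released it.
- **Out of order:** Seating the pin dragged the arm about 1.4 mm sideways at the hole. I corrected this with a small nudge at the knob after the pin was in.
- **Last checks:** The final square-on view put the pin within about 0.3 mm of the plate's centre line, with the arm at roughly 0.006 rad (about 0.5 mm at the hole). The pin stood parallel to the knob, and the wrist force was close to zero.
- **Disagreement:** The networks' `link_hole` and `plate_hole` positions varied by a few pixels between pictures. I relied on the visible hole and plate edges instead.

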